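# Open a worn two-dial combination bolt by feel

## Task

Unlock the tool chest: set the left dial to three dots and the right dial to two. The lock is worn, so feel for each gate near its mark, where the dial goes stiff, and leave the dial there, never driving it far past; then draw the bolt between the dials all the way back out of its keeper and let go. Do not disturb the chisel.

Things in the scene. Friction and masses are not known exactly. Their poses are not given: they have to be found in the camera images.
- lock: Wooden chest 180 x 286 mm, 50 mm high, fixed; on it a grey lock case 126 x 248 mm, top 76 mm above the table. Origin: centre of the underside; x from the dial side toward the keeper (away from the robot), y toward the left dial, z up. Dial axes at x -20, y +70 (left) and -70 mm (right). Round each dial white dot marks, clockwise from above: one dot at +x, two at -y, three at -x, four at +y.
- dial_left_grip (a point): On the left dial's axis at mid height of its knob, 94 mm above the table; x along the knob to the pointer end, z up. The knob is a black upright bar 50 mm long, 14 mm wide, top at 105 mm, with a white line at the pointer end, on a steel disc of 52 mm diameter with its top at 83 mm.
- dial_right_grip (a point): The same point and axes on the right dial, which is built alike. In either gate the dial goes stiff both ways: the torque grows by 3 to 4 N m per rad (just before, the dial pulls itself on a little). Beyond about 0.5 N m the fence jumps out and the dial turns freely on; then it must be turned back to the gate. Let go in the gate, it stays there.
- dial_left (a joint): Left dial, rad, grows clockwise from above: 0 one dot, 1.571 two, 3.142 three, 4.712 four. Starts 0.75 to 1.0 short of three dots: turn clockwise. Turns freely at 0.04 N m. A sprung fence drops into the gate, which has about 0.03 rad of play either way and lies anywhere within 0.45 rad either side of the three-dot mark.
- dial_right (a joint): Right dial, rad, same scale and behaviour as the left. Its gate lies anywhere within 0.45 rad either side of the two-dot mark (1.571). Starts 0.75 to 1.0 beyond (clockwise of) two dots: turn counterclockwise.
- bolt (a joint): Travel of the bolt, m: 0 locked, 0.030 fully drawn against its stop. It slides along the chest's -x (away from the keeper) against about 3 N of friction, and stops dead within 1 to 3 mm unless both dials are in their gates.
- bolt_handle (a point): Middle of the bolt's upright steel pull pin between the dials: 14 mm in diameter with a 17 mm head, top 110 mm and this point 95 mm above the table, the case below at 76 mm. 22 mm to the +x side of the chest's centre when locked. Axes as the chest's.
- keeper (a point): Middle of the steel staple on the chest's far side, where the locked bolt's tongue passes: 66 mm to the +x side of the chest's centre, 63 mm above the table; the staple's top is at 79 mm.
- chisel: Loose bench chisel with wooden handle, 272 mm long, 34 mm wide, 38 mm high, lying in front of the chest; not needed. Origin: centre of its underside. To its left, and left of the chest on the robot's side, stands a fixed pile of timber under a blue cover, over 0.2 m high: carry the hand across it above 0.35 m.

How it is judged:
At the end, for the whole second after the job is handed in: The bolt is drawn at least 26 of its 30 mm, the left dial stands within 0.6 rad of three dots and the right dial within 0.6 rad of two dots, and all this stays so (value of joint bolt above 0.026 m and value of joint dial_left between 2.54 and 3.74 rad and value of joint dial_right between 0.97 and 2.17 rad); the robot touches nothing.
It fails at once if the chisel is moved by more than 30 mm (distance of chisel from where it was at the start of the episode above 0.03 m).
It fails at once if a dial is driven more than 0.75 rad past its mark (left clockwise, right counterclockwise) (value of joint dial_left above 3.89 rad or value of joint dial_right below 0.82 rad).
It also fails if it takes over 72 s, if anything falls off the work surface, if the arm or the gripper's body presses on something with over 40 N, if the wrist force passes 120 N, or if a joint passes its speed limit or range.

## Robot

A 6-joint arm with a two-finger parallel gripper is mounted at the origin on a cart in front of the work surface, level with it; the furniture and walls round the work are solid. World frame = base frame: x ahead of the robot, y to its left, z up, the work surface at z = 0. Lengths are in m, angles in rad, forces in N, time in s.
With the tool pointing down it reaches from about 0.375 to 0.975 m from the base axis. Payload 3.8 kg.
Tool frame: the origin (TCP) lies at the very end of the fingers, on their centre line; the grasp point (between the pads) lies 19 mm behind it; z points along the fingers, y is the direction in which the jaws open and shut (so a half turn about z gives the same grasp; the last joint's range is limited). The gripper opens to 85 mm and grips with 20 to 120 N. Pads are 22 mm wide; open, the fingers measure 114 mm over their backs; the gripper's body (76 mm by 85 mm) begins 54 mm behind the grasp point. The pads swing forward as they close: fully open they stand 13 mm farther back than shut.
Start: joints at [-1.198, 0.264, 1.604, -0, 1.274, -0.037], TCP at [0.269, -0.619, 0.231] pointing down, gripper open.
Joint ranges: [-2.63, 2.63], [-0.94, 2.18], [0.31, 2.57], [-1.31, 4.45], [0, 2.66], [-2.55, 2.55]. Speed limits (rad/s): [2.57, 2.57, 3.14, 3.14, 3.14, 3.14].

## Interface

Orientations are given as a rotation vector (axis times angle).
In Python, from workcell import bot, read_camera, finish_job gives the robot as it stands. The module is installed in compiled form; this text tells all that it offers.
- The arm moves only by the tool servo_tool, never from a script. Its argument "targets" is text: rows parted by semicolons, each of 7 numbers parted by spaces: the turn, a rotation vector about the tool's x, y, z in rad, then the shift along the tool's x, y, z in mm, then the finger opening in mm, from 0 to 85.4. In form: wx wy wz x y z gripper; .... A call has 1 to 8 rows; each row shifts and turns the pose as measured when the row begins, along the tool's axes as they then stand; what a row does not reach is not made up. A row lasts 1/12 s, in which the tool goes at most 41.7 mm and 7.16 degrees, less where a joint would pass 70% of its speed; a pose out of reach is approached as far as the arm can. A call is refused whole if a number of a shift passes 41.7 or a number of a turn 0.125, either way. A call with a gripper value outside its range is refused whole. The fingers move at their own pace and stop on an object; "newtons" is the grip in N (left out, the last holds). Time passes only in rows, so rows that do not move let the fingers close. It gives the time, the measured TCP pose, the force and the opening at its end, in the units of the state.
- bot.read_state(): the state, without advancing time (a new reading comes with each control period).
- read_camera(name): name is "side" or "top" or "wrist"; returns a dict with "image" (420x560x3 uint8, red, green, blue), "mtx" (3x3 intrinsics, pixels), "k1" (the pictures are not rectified: a ray, as slopes to the right and down, at radius r is drawn at 1 + k1 r^2 times it, then the intrinsics apply), "eye" and "orientation" of the camera in the world; the wrist camera has in their place "T_tool_cam" (4x4, takes a point from camera to tool coordinates, whose origin is the TCP and whose axes are the flange's). Camera axes: x right, y up, looking along -z (the intrinsics and any distortion apply to the point x, -y, -z); pixel columns grow to the right and rows downward; lengths in m; the calibration is good to about 2 mm. A picture is of the moment at which its call begins: read the wrist's pose just before it. There is no depth.
- finish_job(): hands the job in, once; it reports no verdict.
The state is a dict: "time": time; "q": joint angles; "joint_vel": joint speeds; "joint_torque": joint torques, N m; "tool_pos": TCP position; "tcp_rot": TCP orientation; "wrist_force": force on the tool from outside, world axes, zero at the start; "torque": the same for the moment, N m; "width": opening from 0.0 (shut) to 1.0 (fully open).
Only numpy, scipy, OpenCV 4.12 (cv2) and the standard library are available. Lean on these libraries where they do the work, as an engineer would, in place of code of your own. Each camera call takes 0.05 s, during which the arm holds its last target.

## Working session

There is one attempt and no reset: what is moved stays moved. The work goes in short steps, Python scripts to look and compute and a tool call to move; the robot and the scene stay as the last step left them, time stands still between calls to the robot, and variables do not carry over. Pictures are saved under pics/ and viewed, and the job is handed in when it is done.

Besides the shell and the picture viewer there is one more tool, called after "Call:" as name(argument=value, ...) on one line, values as JSON. servo_tool: Moves the arm, as the interface text tells. Its arguments: {"type":"object","properties":{"targets":{"type":"string"},"newtons":{"type":"number"}},"required":["targets"]}

```bash
mkdir -p pics; ls
python3 - <<'E'
from workcell import bot, read_camera
import cv2,numpy as np
print(bot.read_state())
for n in ("side","top"):
    c=read_camera(n); cv2.imwrite(f"pics/{n}0.png",c["image"][:,:,::-1]); print(n,c["mtx"].tolist(),c["k1"],c["eye"],c["orientation"])
E
```

```text
pics
{'time': 0.0, 'q': array([-1.19785767e+00,  2.64788884e-01,  1.60538919e+00, -2.76454929e-05,
        1.27367047e+00, -3.69017064e-02]), 'joint_vel': array([-0.00114951, -0.00040148, -0.00092121,  0.00057944, -0.00164312,
       -0.00277863]), 'joint_torque': array([-2.67145988e-03, -5.15131295e+01, -3.67311466e+01, -6.14605369e-05,
        1.29209019e-02,  2.21896988e-05]), 'tool_pos': array([ 0.26868527, -0.61842445,  0.22992973]), 'tcp_rot': array([-3.07368591e+00, -6.38840378e-01,  6.33059267e-04]), 'wrist_force': array([ 0.12639968, -0.09550497,  0.27165574]), 'torque': array([ 0.04293212,  0.05413928, -0.041137  ]), 'width': 1.0037881170359126}
side [[496.32189693078226, 0.0, 273.4979536697785], [0.0, 496.32189693078226, 197.0783552353547], [0.0, 0.0, 1.0]] 0.0008528939571033712 [ 1.16262146 -0.36488475  0.62668214] [0.79260264 0.50096793 1.01391371]
top [[540.044329994906, 0.0, 267.6681043321308], [0.0, 540.044329994906, 212.5677445069433], [0.0, 0.0, 1.0]] -0.040024179471242094 [ 0.48589724 -0.07324641  0.93589397] [ 0.06953865 -0.10809669 -1.57452837]
```

View pics/top0.png

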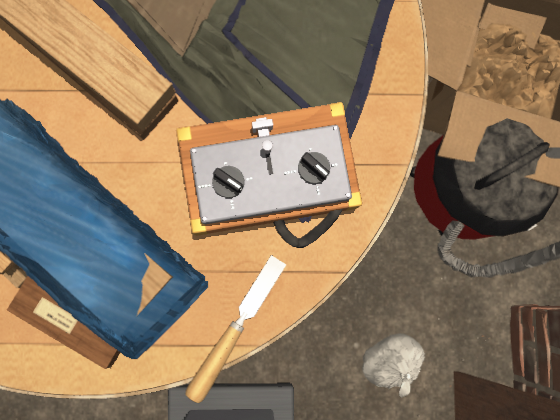

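View pics/side0.png

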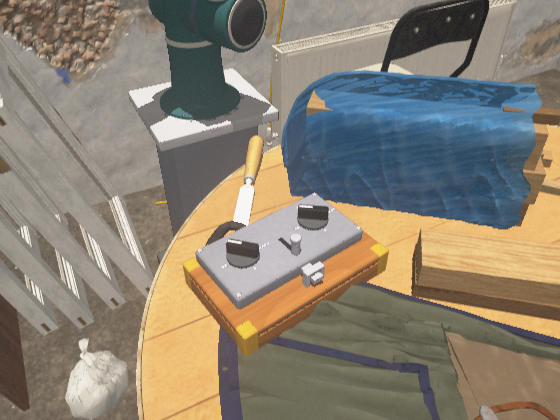

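The top view shows the left knob near px (228,181), the right knob near (314,168) and the pin head near (266,147). The chisel lies in front of the chest and the blue pile is to the left. I'll zoom in and measure.

```bash
cat > h.py <<'E'
import numpy as np, cv2
from scipy.spatial.transform import Rotation as R
from workcell import bot, read_camera
def cam(n):
    s=bot.read_state(); c=read_camera(n)
    if n=="wrist":
        T=np.eye(4);T[:3,:3]=R.from_rotvec(s["tcp_rot"]).as_matrix();T[:3,3]=s["tool_pos"]
        M=T@np.array(c["T_tool_cam"]); c["E"],c["Rm"]=M[:3,3],M[:3,:3]
    else: c["E"],c["Rm"]=np.array(c["eye"]),R.from_rotvec(c["orientation"]).as_matrix()
    return c
def proj(c,p):
    v=c["Rm"].T@(np.array(p)-c["E"]); a=np.array([v[0],-v[1]])/-v[2]
    a=a*(1+c["k1"]*(a@a)); K=c["mtx"]; return np.array([K[0][0]*a[0]+K[0][2],K[1][1]*a[1]+K[1][2]])
def ray(c,px):
    K=c["mtx"]; d=np.array([(px[0]-K[0][2])/K[0][0],(px[1]-K[1][2])/K[1][1]]); a=d.copy()
    for _ in range(10): a=d/(1+c["k1"]*(a@a))
    return c["Rm"]@np.array([a[0],-a[1],-1])
def onz(c,px,z):
    d=ray(c,px); return c["E"]+d*(z-c["E"][2])/d[2]
E
python3 - <<'E'
from h import *
c=cam("top"); im=c["image"][:,:,::-1]
cv2.imwrite("pics/topz.png",cv2.resize(im[95:240,170:370],None,fx=4,fy=4,interpolation=cv2.INTER_CUBIC))
for n,px,z in (("L",(228,181),.094),("R",(314,168),.094),("pin",(266.5,146),.11),("keep",(262,125),.079)): print(n,onz(c,px,z))
E
```

```text
L [ 0.63179599 -0.03201287  0.094     ]
R [ 0.65234314 -0.16838109  0.094     ]
pin [ 0.68426718 -0.09277028  0.11      ]
keep [ 0.72668228 -0.08640807  0.079     ]
```

View pics/topz.png

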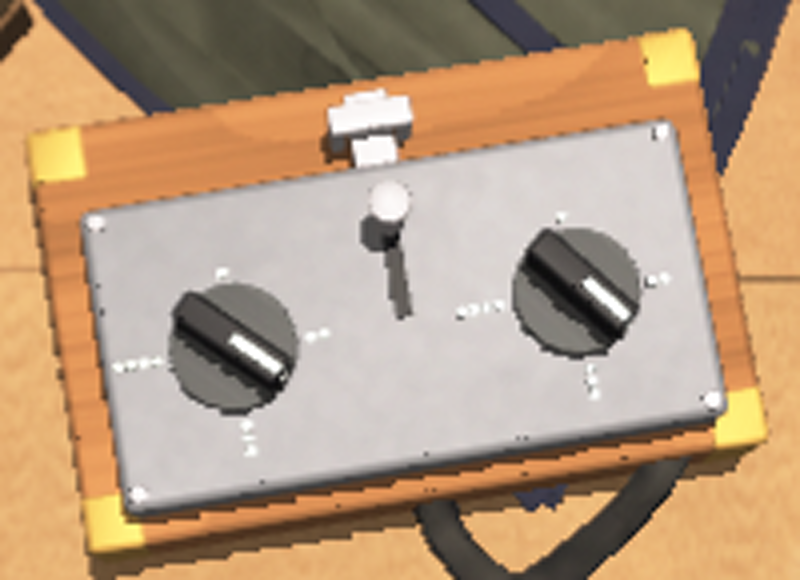

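Run:
```python
from h import *
c=cam("top")
Z=lambda x,y:(170+x/4-.375,95+y/4-.375)
cs=np.array([onz(c,Z(*p),.076)[:2] for p in ((82,218),(668,125),(724,412),(128,514))])
m=cs.mean(0); print("centre",m,[np.linalg.norm(cs[i]-cs[(i+1)%4]).round(4) for i in range(4)])
xa=(cs[0]-cs[3]+cs[1]-cs[2]); print("yaw x",np.arctan2(xa[1],xa[0])); ya=cs[0]-cs[1]+cs[3]-cs[2]; yw=np.arctan2(-ya[0],ya[1]);print("yaw y",yw)
# discs
L=onz(c,Z(234,347),.083)[:2];Rr=onz(c,Z(577,291),.083)[:2];d=L-Rr
print("disc",L,Rr,np.linalg.norm(d),"yaw",np.arctan2(-d[0],d[1]))
yw=np.arctan2(-d[0],d[1])
ux=np.array([np.cos(yw),np.sin(yw)]);uy=np.array([-ux[1],ux[0]])
print("centre from discs",(L+Rr)/2+.02*ux)
print("pin",onz(c,Z(389,200),.11)[:2]," keeper",onz(c,Z(370,113),.079)[:2], "pin exp",(L+Rr)/2+.042*ux)
for n,a,b in (("L",(235,340),(284,375)),("R",(587,282),(630,318))):
    v=(onz(c,Z(*b),.105)-onz(c,Z(*a),.105))[:2]; w=np.arctan2(v[1],v[0]); print(n,"world ang",w,"dial",(yw-w)%(2*np.pi))
for nm,a,b in (("L",(190,298),(284,378)),("R",(541,237),(632,322))):
    v=(onz(c,Z(*b),.105)-onz(c,Z(*a),.105))[:2]; w=np.arctan2(v[1],v[0]); print(nm,"bar ang",w,"dial",(yw-w)%(2*np.pi),np.linalg.norm(v),(onz(c,Z(*b),.105)+onz(c,Z(*a),.105))[:2]/2)
```

```text
centre [ 0.64693396 -0.0991762 ] [np.float64(0.2423), np.float64(0.1206), np.float64(0.2431), np.float64(0.1221)]
yaw x 0.16366308177154834
yaw y 0.16315734516505853
disc [ 0.63309429 -0.03167465] [ 0.65554073 -0.16943999] 0.13958199248823952 yaw 0.16151315931844187
centre from discs [ 0.66405721 -0.09734108]
pin [ 0.68646259 -0.09337133]  keeper [ 0.73024019 -0.08663203] pin exp [ 0.68577088 -0.09380322]
L world ang -2.1995361499851014 dial 2.361049309303543
R world ang -2.282892317909654 dial 2.444405477228096
L bar ang -2.2843978051436764 dial 2.445910964462118 0.04843119292943815 [ 0.63287565 -0.03387341]
R bar ang -2.338357374727415 dial 2.499870534045857 0.04892883767619432 [ 0.65577739 -0.17074824]
```

```bash
cat >> h.py <<'E'
def plan(pos,theta):
    """delta in current tool axes (mm) to reach pos, and tool-frame rotvec to reach tool-down with tool x at world angle theta"""
    s=bot.read_state(); Rc=R.from_rotvec(s["tcp_rot"]); M=Rc.as_matrix()
    t=np.array(pos)-s["tool_pos"]; c,k=np.cos(theta),np.sin(theta)
    G=np.array([[c,k,0],[k,-c,0],[0,0,-1]])
    print("pos",s["tool_pos"].round(4),"theta",np.arctan2(M[1,0],M[0,0]).round(3),"shift mm",(M.T@t*1000).round(1),"turn",(Rc.inv()*R.from_matrix(G)).as_rotvec().round(3),"q",s["q"].round(2),"F",s["wrist_force"].round(1),"T",s["torque"].round(3),"w",round(s["width"],3))
E
python3 -c "
from h import *
plan((.6555,-.1695,.22),.83)"
```

```text
pos [ 0.2688 -0.6187  0.2304] theta 0.41 shift mm [ 533.7 -257.9   10.8] turn [-0.001 -0.    -0.42 ] q [-1.2   0.26  1.6   0.    1.27 -0.04] F [ 0.6 -0.1  0.2] T [ 0.065 -0.015 -0.034] w 1.006
```

Call:
servo_tool(targets="0 0 0 33 -16 0 85;0 0 0 33 -16 0 85;0 0 0 33 -16 0 85;0 0 0 33 -16 0 85;0 0 0 33 -16 0 85;0 0 0 33 -16 0 85;0 0 0 33 -16 0 85;0 0 0 33 -16 0 85")

```text
time: 0.87
tool_pos: [0.4608, -0.3941, 0.2269]
tcp_rot: [-3.079, -0.617, 0.006]
wrist_force: [1.1, 0.2, 0.1]
width: 0.999
```

Call:
servo_tool(targets="0 0 0 33 -16 0 85;0 0 0 33 -16 0 85;0 0 0 33 -16 0 85;0 0 0 33 -16 0 85;0 0 0 33 -16 0 60;0 0 -0.1 33 -16 0 60;0 0 -0.1 0 0 0 40;0 0 -0.1 0 0 0 40")

```text
time: 1.53
tool_pos: [0.6163, -0.2114, 0.225]
tcp_rot: [-2.939, -1.096, 0.003]
wrist_force: [-0.7, -0.8, -0.1]
width: 0.474
```

```bash
python3 -c "
from h import *
plan((.6555,-.1695,.22),.83)"
```

```text
pos [ 0.6163 -0.2114  0.225 ] theta 0.714 shift mm [57.1 -6.   5.1] turn [-0.005 -0.    -0.116] q [-0.37  0.23  1.66  0.    1.26  0.49] F [-0.7 -0.8 -0.1] T [-0.005  0.046 -0.028] w 0.474
```

Call:
servo_tool(targets="0 0 0 30 -3 2 40;0 0 0 28 -3 3 40;0 0 -0.12 0 0 0 40;0 0 0 0 0 0 40")

```text
time: 1.87
tool_pos: [0.658, -0.1648, 0.2185]
tcp_rot: [-2.86, -1.286, 0.004]
wrist_force: [0.6, -0.4, 0.1]
width: 0.467
```

```bash
python3 -c "
from h import *
plan((.6555,-.1695,.22),.83)
c=cam('wrist');cv2.imwrite('pics/w1.png',c['image'][:,:,::-1]); print(c['E'],c['Rm'],c['mtx'],c['k1'])
for p in ((.6555,-.1695,.105),(.633,-.0317,.105),(.6858,-.0938,.11)): print(proj(c,p))
"
```

```text
pos [ 0.658  -0.1648  0.2185] theta 0.845 shift mm [-5.2  1.2 -1.5] turn [-0.006  0.     0.015] q [-0.28  0.28  1.61  0.    1.26  0.44] F [ 0.6 -0.4  0.1] T [ 0.023  0.017 -0.013] w 0.467
[ 0.70122145 -0.11586911  0.36012403] [[ 0.74777017  0.64006473  0.17651319]
 [-0.66393136  0.72319874  0.1902071 ]
 [-0.00590926 -0.25942384  0.96574549]] [[345.92925047   0.         275.15683582]
 [  0.         345.92925047 213.17914758]
 [  0.           0.           1.        ]] -0.04818564521235073
[278.98094057 215.61714185]
[126.9941296   95.94378508]
[239.72630691 111.3910304 ]
```

View pics/w1.png

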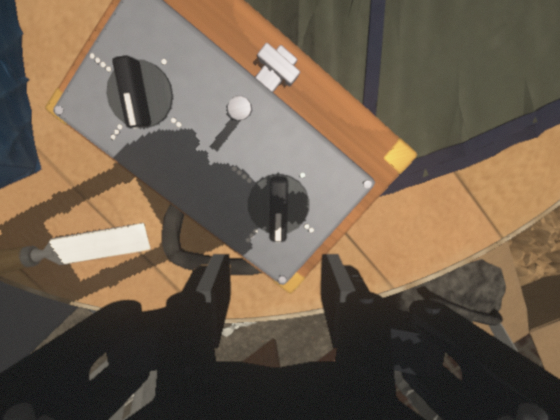

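```bash
python3 -c "
from h import *
c=cam('wrist');im=c['image'][:,:,::-1];cv2.imwrite('pics/w1z.png',cv2.resize(im[150:270,210:350],None,fx=5,fy=5,interpolation=cv2.INTER_CUBIC))
cv2.imwrite('pics/w1y.png',cv2.resize(im[40:160,90:260],None,fx=4,fy=4,interpolation=cv2.INTER_CUBIC))
"
```

```text
(no output)
```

View pics/w1z.png

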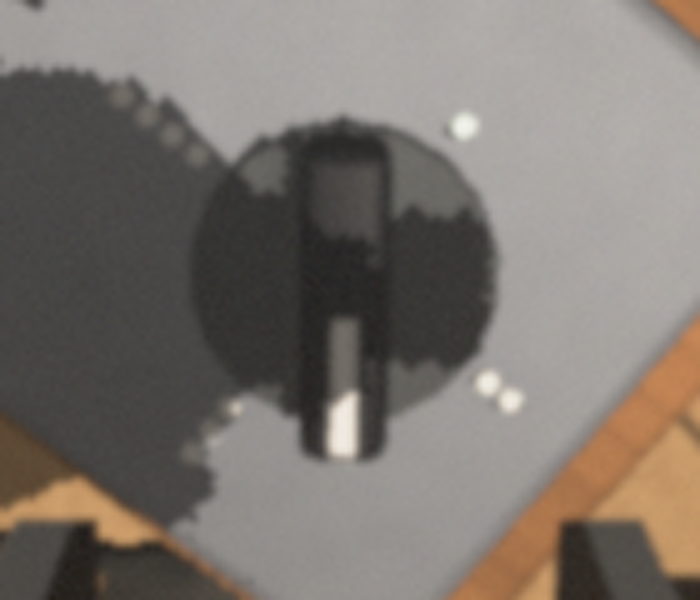

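View pics/w1y.png

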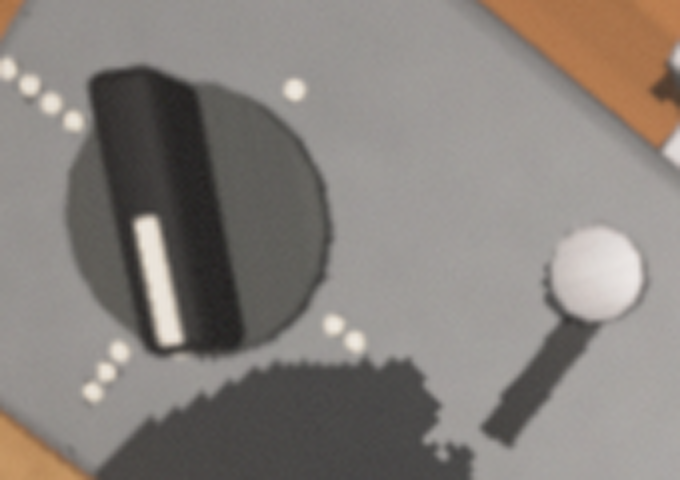

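```bash
python3 -c "
from h import *
c=cam('wrist')
Z=lambda x,y:(210+x/5-.4,150+y/5-.4)
Y=lambda x,y:(90+x/4-.4,40+y/4-.4)
print('Rdisc',onz(c,Z(344,272),.083),'Rbar',onz(c,Z(343,306),.105))
v=onz(c,Z(343,455),.105)-onz(c,Z(344,320),.105);print('R line ang',np.arctan2(v[1],v[0]))
print('Ldisc',onz(c,Y(198,218),.083),'Lbar',(onz(c,Y(120,75),.105)+onz(c,Y(180,348),.105))/2)
v=onz(c,Y(172,346),.105)-onz(c,Y(146,217),.105);print('L line ang',np.arctan2(v[1],v[0]))
print('pin',onz(c,Y(597,273),.11))
print(onz(c,Z(464,126),.076),onz(c,Y(295,90),.076))
"
```

```text
Rdisc [ 0.65719246 -0.16687942  0.083     ] Rbar [ 0.65700075 -0.16676874  0.105     ]
R line ang -2.3085178909070776
Ldisc [ 0.63550607 -0.03026189  0.083     ] Lbar [ 0.63487882 -0.03080507  0.105     ]
L line ang -2.189583097402612
pin [ 0.68691345 -0.09236941  0.11      ]
[ 0.68739833 -0.16291527  0.076     ] [ 0.6652584  -0.02473017  0.076     ]
```

```bash
python3 -c "
from h import *
plan((.6568,-.1672,.088),.832)"
```

```text
pos [ 0.6572 -0.166   0.2187] theta 0.838 shift mm [ -1.2   1.3 130.7] turn [-0.006  0.     0.006] q [-0.29  0.28  1.61  0.    1.26  0.45] F [-0.2 -0.5  0.2] T [-0.018  0.023 -0.003] w 0.469
```

Call:
servo_tool(targets="-0.006 0 0.006 -1 1 35 40;0 0 0 0 0 35 40;0 0 0 0 0 35 40;0 0 0 0 0 15 40;0 0 0 0 0 6 40;0 0 0 0 0 0 40")

```text
time: 2.52
tool_pos: [0.6579, -0.1736, 0.0939]
tcp_rot: [2.879, 1.239, 0.01]
wrist_force: [-1.0, -0.3, 0.2]
width: 0.474
```

```bash
python3 -c "
from h import *
plan((.6568,-.1672,.088),.832)
c=cam('wrist');cv2.imwrite('pics/w2.png',c['image'][:,:,::-1])"
```

```text
pos [ 0.6579 -0.1736  0.0939] theta 0.812 shift mm [ 3.9 -5.3  5.9] turn [ 0.009 -0.003 -0.02 ] q [-0.29  0.38  1.72 -0.    1.03  0.47] F [-1.  -0.3  0.2] T [ 0.056  0.087 -0.014] w 0.474
```

View pics/w2.png

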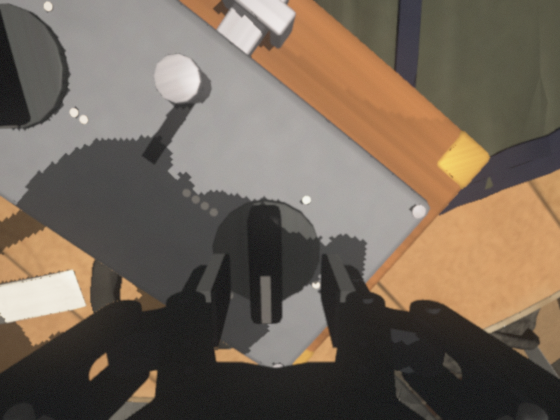

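Call:
servo_tool(targets="0.009 0 -0.02 4 -5 3 40;0 0 0 0 0 3 40;0 0 0 0 0 0 40")

```text
time: 2.82
tool_pos: [0.6599, -0.1687, 0.0932]
tcp_rot: [2.87, 1.268, 0.013]
wrist_force: [-0.9, 0.7, -1.0]
width: 0.471
```

```bash
python3 -c "
from h import *
plan((.6568,-.1672,.088),.832)
plan((.6568,-.1672,.088),.832)"
```

```text
pos [ 0.6599 -0.1687  0.0932] theta 0.832 shift mm [-1.  -3.4  5.1] turn [ 0.007 -0.006 -0.   ] q [-0.29  0.38  1.72  0.    1.03  0.45] F [-0.9  0.7 -1. ] T [0.035 0.009 0.008] w 0.471
pos [ 0.6599 -0.1687  0.0932] theta 0.832 shift mm [-1.  -3.4  5.1] turn [ 0.007 -0.006 -0.   ] q [-0.29  0.38  1.72  0.    1.03  0.45] F [-0.9  0.7 -1. ] T [0.035 0.009 0.008] w 0.471
```

Call:
servo_tool(targets="0.007 -0.006 0 -1 -3 5 40;0 0 0 0 0 0 40;0 0 0 0 0 0 40")

```text
time: 3.07
tool_pos: [0.6593, -0.1677, 0.0915]
tcp_rot: [2.871, 1.268, 0.006]
wrist_force: [0.3, -0.3, 0.2]
width: 0.468
```

```bash
python3 -c "
from h import *
plan((.6568,-.1672,.088),.832)"
```

```text
pos [ 0.6593 -0.1677  0.0915] theta 0.832 shift mm [-1.3 -2.2  3.4] turn [ 0.005 -0.002  0.   ] q [-0.29  0.38  1.72  0.    1.03  0.45] F [ 0.3 -0.3  0.2] T [-0.036  0.002 -0.021] w 0.468
```

Call:
servo_tool(targets="0 0 0 -2 -3 4 40;0 0 0 -1 -1 2 40;0 0 0 0 0 0 40")

```text
time: 3.32
tool_pos: [0.6548, -0.1672, 0.0861]
tcp_rot: [2.869, 1.268, 0.009]
wrist_force: [-0.7, -0.1, 0.1]
width: 0.468
```

```bash
python3 -c "
from h import *
plan((.6568,-.1672,.088),.832)
c=cam('wrist');cv2.imwrite('pics/w3.png',c['image'][:,:,::-1])"
```

```text
pos [ 0.6548 -0.1672  0.0861] theta 0.832 shift mm [ 1.3  1.5 -1.9] turn [ 0.006 -0.003  0.   ] q [-0.29  0.38  1.74  0.    1.02  0.45] F [-0.7 -0.1  0.1] T [-0.042 -0.027 -0.032] w 0.468
```

View pics/w3.png

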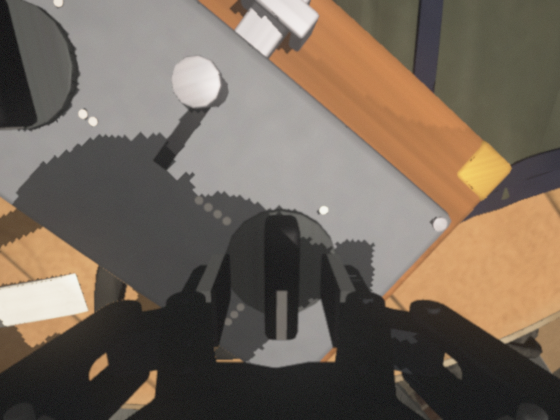

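Call:
servo_tool(targets="0 0 0 2 2 -3 20;0 0 0 0 0 0 10;0 0 0 0 0 0 8;0 0 0 0 0 0 8;0 0 0 0 0 0 8", newtons=60)

```text
time: 3.78
tool_pos: [0.6578, -0.1674, 0.0893]
tcp_rot: [2.87, 1.268, 0.008]
wrist_force: [0.2, -1.0, 1.2]
width: 0.144
```

```bash
python3 -c "
from h import *
plan((.6568,-.1672,.088),.832)"
```

```text
pos [ 0.6578 -0.1674  0.0893] theta 0.832 shift mm [-0.6 -0.9  1.3] turn [ 0.006 -0.003 -0.   ] q [-0.29  0.38  1.73 -0.    1.03  0.45] F [ 0.2 -1.   1.2] T [ 0.043  0.059 -0.036] w 0.144
```

Call:
servo_tool(targets="0 0 -0.06 0 0 0 8;0 0 -0.06 0 0 0 8;0 0 -0.06 0 0 0 8;0 0 -0.06 0 0 0 8;0 0 -0.06 0 0 0 8;0 0 -0.04 0 0 0 8")

```text
time: 4.28
tool_pos: [0.6578, -0.1674, 0.0893]
tcp_rot: [2.604, 1.751, 0.008]
wrist_force: [0.2, -0.6, 0.6]
width: 0.144
```

```bash
cat > p.py <<'E'
from h import *
import sys
x,y=float(sys.argv[1]),float(sys.argv[2])
plan((x,y,.088),.832)
E
python3 p.py .6568 -.1672
```

```text
pos [ 0.6578 -0.1674  0.0893] theta 1.184 shift mm [-0.2 -1.   1.3] turn [ 0.006 -0.003  0.352] q [-0.29  0.38  1.73  0.    1.03  0.1 ] F [ 0.2 -0.6  0.6] T [ 0.049  0.02  -0.136] w 0.144
```

Call:
servo_tool(targets="0 0 -0.03 0 0 0 8;0 0 -0.03 0 0 0 8;0 0 -0.03 0 0 0 8")

```text
time: 4.53
tool_pos: [0.6578, -0.1674, 0.0893]
tcp_rot: [2.519, 1.871, 0.008]
wrist_force: [0.4, -0.8, 0.4]
width: 0.145
```

```bash
python3 p.py .6568 -.1672
```

```text
pos [ 0.6578 -0.1674  0.0893] theta 1.278 shift mm [-0.1 -1.   1.3] turn [ 0.005 -0.003  0.446] q [-0.29  0.38  1.73  0.    1.03  0.01] F [ 0.4 -0.8  0.4] T [ 0.013  0.11  -0.138] w 0.145
```

Call:
servo_tool(targets="0 0 -0.03 0 0 0 8;0 0 -0.03 0 0 0 8")

```text
time: 4.7
tool_pos: [0.6578, -0.1674, 0.0893]
tcp_rot: [2.46, 1.949, 0.008]
wrist_force: [0.9, -0.8, 0.7]
width: 0.147
```

```bash
python3 p.py .6568 -.1672
```

```text
pos [ 0.6578 -0.1674  0.0893] theta 1.34 shift mm [-0.  -1.   1.3] turn [ 0.005 -0.003  0.508] q [-0.29  0.38  1.73  0.    1.03 -0.06] F [ 0.9 -0.8  0.7] T [ 0.056  0.117 -0.141] w 0.147
```

Call:
servo_tool(targets="0 0 -0.03 0 0 0 8;0 0 -0.03 0 0 0 8")

```text
time: 4.87
tool_pos: [0.6578, -0.1674, 0.0893]
tcp_rot: [2.398, 2.025, 0.008]
wrist_force: [0.3, -0.9, -1.1]
width: 0.147
```

```bash
python3 p.py .6568 -.1672
```

```text
pos [ 0.6578 -0.1674  0.0893] theta 1.402 shift mm [ 0.  -1.   1.3] turn [ 0.005 -0.003  0.57 ] q [-0.29  0.38  1.73  0.    1.03 -0.12] F [ 0.3 -0.9 -1.1] T [ 0.015  0.078 -0.124] w 0.147
```

Call:
servo_tool(targets="0 0 -0.03 0 0 0 8;0 0 -0.03 0 0 0 8")

```text
time: 5.03
tool_pos: [0.6578, -0.1674, 0.0893]
tcp_rot: [2.334, 2.098, 0.008]
wrist_force: [1.1, -1.4, -1.2]
width: 0.145
```

```bash
python3 p.py .6568 -.1672
```

```text
pos [ 0.6578 -0.1674  0.0893] theta 1.465 shift mm [ 0.1 -1.   1.3] turn [ 0.005 -0.003  0.633] q [-0.29  0.38  1.73  0.    1.03 -0.18] F [ 1.1 -1.4 -1.2] T [ 0.039  0.096 -0.118] w 0.145
```

Call:
servo_tool(targets="0 0 -0.03 0 0 0 8;0 0 -0.03 0 0 0 8")

```text
time: 5.2
tool_pos: [0.6578, -0.1674, 0.0893]
tcp_rot: [2.268, 2.17, 0.008]
wrist_force: [0.5, -1.4, 0.0]
width: 0.147
```

```bash
python3 p.py .6568 -.1672
```

```text
pos [ 0.6578 -0.1674  0.0893] theta 1.527 shift mm [ 0.1 -1.   1.3] turn [ 0.005 -0.004  0.695] q [-0.29  0.38  1.73  0.    1.03 -0.25] F [ 0.5 -1.4  0. ] T [ 0.02   0.095 -0.164] w 0.147
```

Call:
servo_tool(targets="0 0 -0.03 0 0 0 8;0 0 -0.03 0 0 0 8")

```text
time: 5.37
tool_pos: [0.6578, -0.1673, 0.0893]
tcp_rot: [2.199, 2.24, 0.008]
wrist_force: [-0.3, 0.4, 0.1]
width: 0.146
```

```bash
python3 p.py .6568 -.1672
```

```text
pos [ 0.6578 -0.1673  0.0893] theta 1.589 shift mm [ 0.2 -1.   1.3] turn [ 0.005 -0.004  0.757] q [-0.29  0.38  1.73  0.    1.03 -0.31] F [-0.3  0.4  0.1] T [-0.012  0.046 -0.126] w 0.146
```

Call:
servo_tool(targets="0 0 -0.03 0 0 0 8;0 0 -0.03 0 0 0 8")

```text
time: 5.53
tool_pos: [0.6577, -0.1673, 0.0893]
tcp_rot: [2.129, 2.307, 0.008]
wrist_force: [0.1, -1.0, -0.1]
width: 0.145
```

```bash
python3 p.py .6568 -.1672
```

```text
pos [ 0.6577 -0.1673  0.0893] theta 1.651 shift mm [ 0.2 -0.9  1.3] turn [ 0.004 -0.004  0.819] q [-0.29  0.38  1.73  0.    1.03 -0.37] F [ 0.1 -1.  -0.1] T [ 0.066  0.18  -0.124] w 0.145
```

Call:
servo_tool(targets="0 0 -0.03 0 0 0 8;0 0 -0.03 0 0 0 8")

```text
time: 5.7
tool_pos: [0.6577, -0.1674, 0.0893]
tcp_rot: [2.056, 2.373, 0.008]
wrist_force: [0.3, -0.1, 0.5]
width: 0.15
```

```bash
python3 p.py .6568 -.1672
```

```text
pos [ 0.6577 -0.1674  0.0893] theta 1.714 shift mm [ 0.3 -0.9  1.3] turn [ 0.004 -0.004  0.882] q [-0.29  0.38  1.73  0.    1.03 -0.43] F [ 0.3 -0.1  0.5] T [ 0.022  0.123 -0.125] w 0.15
```

Call:
servo_tool(targets="0 0 -0.03 0 0 0 8;0 0 -0.03 0 0 0 8")

```text
time: 5.87
tool_pos: [0.6577, -0.1674, 0.0893]
tcp_rot: [1.981, 2.436, 0.008]
wrist_force: [0.9, -0.5, -0.4]
width: 0.144
```

```bash
python3 p.py .6568 -.1672; python3 -c "
from h import *
c=cam('wrist');cv2.imwrite('pics/w4.png',c['image'][:,:,::-1])"
```

```text
pos [ 0.6577 -0.1674  0.0893] theta 1.776 shift mm [ 0.3 -0.9  1.3] turn [ 0.004 -0.004  0.944] q [-0.29  0.38  1.72  0.    1.03 -0.5 ] F [ 0.9 -0.5 -0.4] T [ 0.038  0.085 -0.056] w 0.144
```

View pics/w4.png

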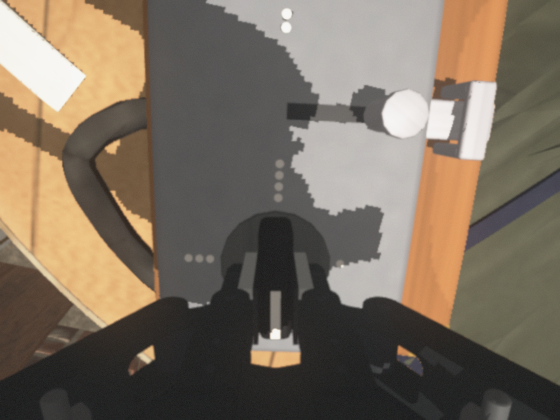

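The dial turns with the hand, and the pointer is near two dots. The torque just dropped, so the gate may be close.

Call:
servo_tool(targets="0 0 -0.03 0 0 0 8")

```text
time: 6.0
tool_pos: [0.6576, -0.1674, 0.0894]
tcp_rot: [1.942, 2.467, 0.008]
wrist_force: [0.9, -0.5, -0.2]
width: 0.148
```

```bash
python3 p.py .6568 -.1672
```

```text
pos [ 0.6576 -0.1674  0.0894] theta 1.808 shift mm [ 0.4 -0.8  1.4] turn [ 0.004 -0.004  0.976] q [-0.29  0.38  1.72  0.    1.03 -0.53] F [ 0.9 -0.5 -0.2] T [0.025 0.031 0.003] w 0.148
```

Call:
servo_tool(targets="0 0 -0.03 0 0 0 8")

```text
time: 6.08
tool_pos: [0.6577, -0.1674, 0.0894]
tcp_rot: [1.904, 2.496, 0.008]
wrist_force: [0.1, -0.4, 0.3]
width: 0.144
```

```bash
python3 p.py .6568 -.1672
```

```text
pos [ 0.6577 -0.1674  0.0894] theta 1.838 shift mm [ 0.4 -0.8  1.4] turn [ 0.004 -0.004  1.006] q [-0.29  0.38  1.72  0.    1.03 -0.56] F [ 0.1 -0.4  0.3] T [ 0.068  0.032 -0.104] w 0.144
```

Call:
servo_tool(targets="0 0 -0.03 0 0 0 8")

```text
time: 6.17
tool_pos: [0.6577, -0.1674, 0.0893]
tcp_rot: [1.866, 2.525, 0.008]
wrist_force: [1.3, -0.9, 1.3]
width: 0.147
```

```bash
python3 p.py .6568 -.1672
```

```text
pos [ 0.6577 -0.1674  0.0893] theta 1.869 shift mm [ 0.4 -0.8  1.3] turn [ 0.004 -0.004  1.037] q [-0.29  0.38  1.72  0.    1.03 -0.59] F [ 1.3 -0.9  1.3] T [-0.025  0.037 -0.207] w 0.147
```

Call:
servo_tool(targets="0 0 -0.03 0 0 0 8")

```text
time: 6.25
tool_pos: [0.6576, -0.1674, 0.0893]
tcp_rot: [1.828, 2.553, 0.008]
wrist_force: [0.0, -0.2, 0.3]
width: 0.147
```

```bash
python3 p.py .6568 -.1672
```

```text
pos [ 0.6576 -0.1674  0.0893] theta 1.899 shift mm [ 0.4 -0.7  1.3] turn [ 0.004 -0.004  1.067] q [-0.29  0.38  1.72  0.01  1.03 -0.62] F [ 0.  -0.2  0.3] T [-0.025  0.04  -0.301] w 0.147
```

Call:
servo_tool(targets="0 0 0.04 0 0 0 8;0 0 0.04 0 0 0 8;0 0 0 0 0 0 8")

```text
time: 6.5
tool_pos: [0.6576, -0.1674, 0.0893]
tcp_rot: [1.933, 2.474, 0.008]
wrist_force: [0.3, -0.2, 0.1]
width: 0.143
```

```bash
python3 p.py .6568 -.1672
```

```text
pos [ 0.6576 -0.1674  0.0893] theta 1.815 shift mm [ 0.4 -0.8  1.3] turn [ 0.004 -0.005  0.983] q [-0.29  0.38  1.72  0.01  1.03 -0.54] F [ 0.3 -0.2  0.1] T [ 0.099  0.023 -0.062] w 0.143
```

Call:
servo_tool(targets="0 0 0.03 0 0 0 8;0 0 0.03 0 0 0 8")

```text
time: 6.67
tool_pos: [0.6577, -0.1674, 0.0893]
tcp_rot: [2.007, 2.415, 0.008]
wrist_force: [0.7, -1.6, -0.5]
width: 0.146
```

```bash
python3 p.py .6568 -.1672
```

```text
pos [ 0.6577 -0.1674  0.0893] theta 1.755 shift mm [ 0.4 -0.8  1.3] turn [ 0.004 -0.004  0.923] q [-0.29  0.38  1.72  0.01  1.03 -0.48] F [ 0.7 -1.6 -0.5] T [0.082 0.035 0.321] w 0.146
```

Stiff both ways, so the gate is centred at θ≈1.825 (dial ≈1.47). I'll return to the centre and release.

Call:
servo_tool(targets="0 0 -0.035 0 0 0 8;0 0 -0.033 0 0 0 8;0 0 0 0 0 0 8;0 0 0 0 0 0 30;0 0 0 0 0 0 40;0 0 0 0 0 0 40")

```text
time: 7.17
tool_pos: [0.6573, -0.1671, 0.089]
tcp_rot: [1.921, 2.485, 0.008]
wrist_force: [0.4, -0.7, -0.6]
width: 0.466
```

```bash
python3 p.py .6568 -.1672; python3 -c "
from h import *
c=cam('wrist');cv2.imwrite('pics/w5.png',c['image'][:,:,::-1])"
```

```text
pos [ 0.6573 -0.1671  0.089 ] theta 1.826 shift mm [ 0.  -0.6  1. ] turn [ 0.003 -0.005  0.994] q [-0.29  0.38  1.72  0.01  1.03 -0.55] F [ 0.4 -0.7 -0.6] T [0.034 0.007 0.031] w 0.466
```

View pics/w5.png

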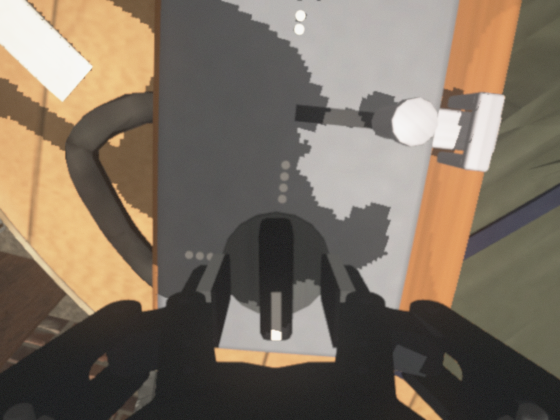

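Call:
servo_tool(targets="0 0 0 0 0 -25 40;0 0 0 0 0 -35 40;0 0 0 0 0 -35 40;0 0 0.1 0 0 -20 40;0 0 0.12 0 0 0 40;0 0 0.12 0 0 0 40;0 0 0.12 0 0 0 40;0 0 0.12 0 0 0 40")

```text
time: 7.88
tool_pos: [0.6565, -0.1669, 0.2098]
tcp_rot: [-2.571, -1.802, -0.007]
wrist_force: [-0.2, -1.1, 0.6]
width: 0.47
```

```bash
python3 -c "
from h import *
plan((.635,-.0305,.2),.95)"
```

```text
pos [ 0.6565 -0.1669  0.2098] theta 1.223 shift mm [120.8 -66.7  10.3] turn [ 0.    -0.005  0.273] q [-0.29  0.28  1.62  0.01  1.24  0.06] F [-0.2 -1.1  0.6] T [-0.001 -0.015 -0.029] w 0.47
```

Call:
servo_tool(targets="0 0 0 32 -18 2 40;0 0 0 32 -18 2 40;0 0 0 32 -18 2 40;0 0 0 23 -12 2 40;0 0 0.12 0 0 0 40;0 0 0.12 0 0 0 40;0 0 0.03 0 0 0 40;0 0 0 0 0 0 40")

```text
time: 8.55
tool_pos: [0.6355, -0.0268, 0.2041]
tcp_rot: [2.808, 1.409, 0.013]
wrist_force: [-1.1, 0.4, -0.2]
width: 0.469
```

```bash
python3 -c "
from h import *
plan((.635,-.0305,.2),.95)
c=cam('wrist');im=c['image'][:,:,::-1];cv2.imwrite('pics/w6.png',im)
c=cam('side');im=c['image'][:,:,::-1];cv2.imwrite('pics/s6.png',im)"
```

```text
pos [ 0.6355 -0.0268  0.2041] theta 0.93 shift mm [-3.3  1.7  4.1] turn [ 0.004 -0.007 -0.02 ] q [-0.08  0.2   1.73  0.    1.2   0.56] F [-1.1  0.4 -0.2] T [ 0.029  0.04  -0.044] w 0.469
```

View pics/w6.png

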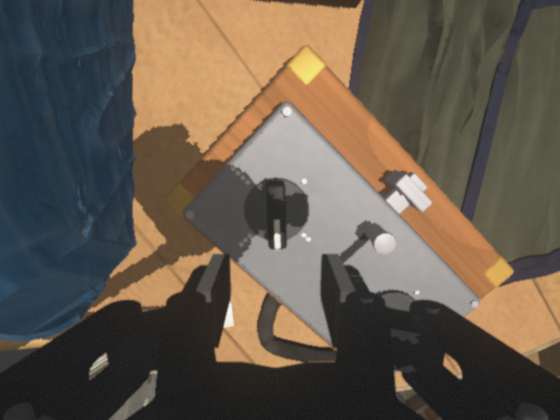

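View pics/s6.png

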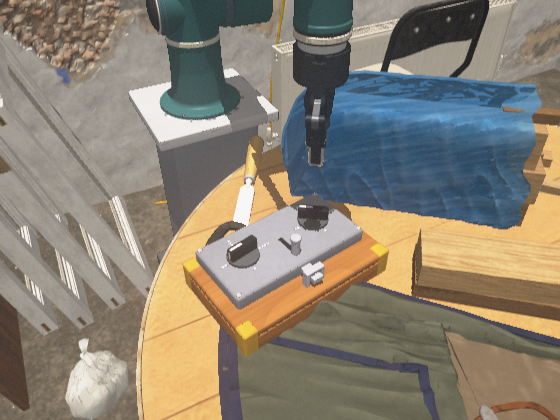

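```bash
python3 -c "
from h import *
c=cam('wrist')
print(onz(c,(276.3,209),.083),(onz(c,(276.5,183),.105)+onz(c,(277.5,249),.105))/2)
v=onz(c,(277.5,248),.105)-onz(c,(276.8,218),.105);print(np.arctan2(v[1],v[0])+np.pi)
v=onz(c,(277.5,249),.105)-onz(c,(276.5,183),.105);print(np.arctan2(v[1],v[0])+np.pi)
plan((.6352,-.0305,.089),.93)"
```

```text
[ 0.63542334 -0.02824942  0.083     ] [ 0.63547447 -0.02876328  0.105     ]
0.9549004199868847
0.9471632483640873
pos [ 0.6357 -0.0276  0.2041] theta 0.932 shift mm [ -3.5   0.9 115.1] turn [ 0.004 -0.007  0.002] q [-0.08  0.2   1.73  0.    1.2   0.55] F [-0.7  0.6 -0.4] T [ 0.027 -0.012  0.007] w 0.468
```

Call:
servo_tool(targets="0 -0.007 -0.015 -1 1 35 40;0 0 0 0 0 35 40;0 0 0 0 0 25 40;0 0 0 0 0 8 40;0 0 0 0 0 0 40")

```text
time: 9.12
tool_pos: [0.6409, -0.0314, 0.1025]
tcp_rot: [2.786, 1.431, 0.016]
wrist_force: [-0.7, 0.1, 0.6]
width: 0.471
```

```bash
python3 -c "
from h import *
plan((.6354,-.029,.089),.945)"
```

```text
pos [ 0.6409 -0.0314  0.1025] theta 0.949 shift mm [-1.3 -6.  13.5] turn [ 0.013 -0.005  0.004] q [-0.09  0.3   1.81 -0.    1.02  0.54] F [-0.7  0.1  0.6] T [-0.002 -0.016 -0.058] w 0.471
```

Call:
servo_tool(targets="0.01 -0.005 0 -1 -6 6 40;0 0 0 0 -1 8 40;0 0 0 0 0 0 40")

```text
time: 9.37
tool_pos: [0.6355, -0.0286, 0.0898]
tcp_rot: [2.792, 1.434, 0.004]
wrist_force: [-0.6, -0.2, -1.5]
width: 0.469
```

```bash
python3 -c "
from h import *
plan((.6354,-.029,.089),.945)"
```

```text
pos [ 0.6355 -0.0286  0.0898] theta 0.949 shift mm [-0.4  0.1  0.8] turn [ 0.004 -0.001  0.004] q [-0.08  0.31  1.82 -0.    1.01  0.54] F [-0.6 -0.2 -1.5] T [0.008 0.044 0.015] w 0.469
```

Call:
servo_tool(targets="0 0 0 0 0 0 20;0 0 0 0 0 0 10;0 0 0 0 0 0 8;0 0 0 0 0 0 8;0 0 0 0 0 0 8")

```text
time: 9.78
tool_pos: [0.6362, -0.0282, 0.0921]
tcp_rot: [2.79, 1.435, 0.007]
wrist_force: [-0.6, -0.3, -3.2]
width: 0.145
```

```bash
python3 p.py .6354 -.029; python3 -c "
from h import *
c=cam('wrist');im=c['image'][:,:,::-1];cv2.imwrite('pics/w7.png',im)"
```

```text
pos [ 0.6362 -0.0282  0.0921] theta 0.95 shift mm [-1.1 -0.2  4.1] turn [ 0.006 -0.002  0.118] q [-0.08  0.31  1.82 -0.    1.01  0.54] F [-0.6 -0.3 -3.2] T [-0.078 -0.031  0.019] w 0.145
```

View pics/w7.png

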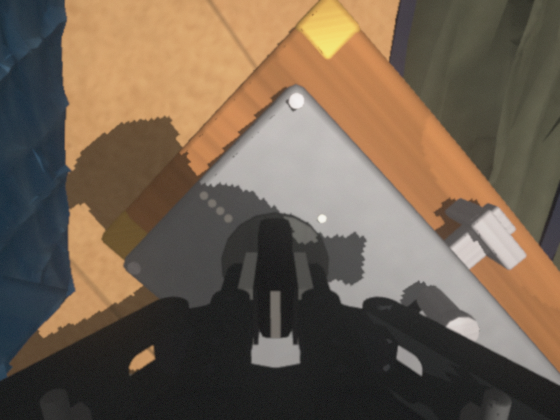

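Gripped well. Next: turn it clockwise, starting with the stretch that is certainly gate-free.

Call:
servo_tool(targets="0 0 0.05 0 0 0 8;0 0 0.05 0 0 0 8;0 0 0.05 0 0 0 8;0 0 0.05 0 0 0 8;0 0 0.05 0 0 0 8")

```text
time: 10.25
tool_pos: [0.6364, -0.0285, 0.0921]
tcp_rot: [2.951, 1.063, 0.008]
wrist_force: [-1.0, -0.0, -2.2]
width: 0.141
```

```bash
python3 p.py .6354 -.029
```

```text
pos [ 0.6364 -0.0285  0.0921] theta 0.692 shift mm [-1.1 -0.3  4.1] turn [ 0.006 -0.003 -0.14 ] q [-0.08  0.31  1.82 -0.    1.01  0.8 ] F [-1.  -0.  -2.2] T [-0.001  0.01   0.224] w 0.141
```

Call:
servo_tool(targets="0 0 0.03 0 0 0 8;0 0 0.03 0 0 0 8")

```text
time: 10.42
tool_pos: [0.6365, -0.0286, 0.0921]
tcp_rot: [2.983, 0.969, 0.008]
wrist_force: [-0.2, 0.8, -3.5]
width: 0.144
```

```bash
python3 p.py .6354 -.029
```

```text
pos [ 0.6365 -0.0286  0.0921] theta 0.628 shift mm [-1.2 -0.3  4.1] turn [ 0.007 -0.003 -0.204] q [-0.08  0.31  1.82 -0.    1.01  0.86] F [-0.2  0.8 -3.5] T [-0.023 -0.016  0.162] w 0.144
```

Call:
servo_tool(targets="0 0 0.03 0 0 0 8;0 0 0.03 0 0 0 8")

```text
time: 10.58
tool_pos: [0.6365, -0.0286, 0.0921]
tcp_rot: [3.012, 0.876, 0.008]
wrist_force: [0.1, 0.2, -2.6]
width: 0.14
```

```bash
python3 p.py .6354 -.029
```

```text
pos [ 0.6365 -0.0286  0.0921] theta 0.566 shift mm [-1.2 -0.3  4.1] turn [ 0.007 -0.003 -0.266] q [-0.08  0.31  1.82 -0.    1.01  0.92] F [ 0.1  0.2 -2.6] T [-0.045 -0.003  0.166] w 0.14
```

Free-running baseline is about 0.16.

Call:
servo_tool(targets="0 0 0.03 0 0 0 8;0 0 0.03 0 0 0 8")

```text
time: 10.75
tool_pos: [0.6365, -0.0288, 0.0921]
tcp_rot: [3.038, 0.781, 0.008]
wrist_force: [-0.7, 0.1, -3.1]
width: 0.143
```

```bash
python3 p.py .6354 -.029
```

```text
pos [ 0.6365 -0.0288  0.0921] theta 0.503 shift mm [-1.1 -0.3  4.1] turn [ 0.007 -0.003 -0.329] q [-0.08  0.31  1.82 -0.    1.01  0.99] F [-0.7  0.1 -3.1] T [-0.001  0.008  0.006] w 0.143
```

Call:
servo_tool(targets="0 0 0.03 0 0 0 8;0 0 0.03 0 0 0 8")

```text
time: 10.92
tool_pos: [0.6365, -0.0289, 0.0921]
tcp_rot: [3.06, 0.685, 0.009]
wrist_force: [-0.1, 0.8, -2.8]
width: 0.143
```

```bash
python3 p.py .6354 -.029
```

```text
pos [ 0.6365 -0.0289  0.0921] theta 0.441 shift mm [-1.1 -0.4  4.1] turn [ 0.007 -0.003 -0.391] q [-0.08  0.31  1.82 -0.    1.01  1.05] F [-0.1  0.8 -2.8] T [ 0.07  -0.007  0.224] w 0.143
```

Call:
servo_tool(targets="0 0 0.03 0 0 0 8")

```text
time: 11.0
tool_pos: [0.6366, -0.0289, 0.0921]
tcp_rot: [3.07, 0.638, 0.009]
wrist_force: [0.1, 1.2, -2.5]
width: 0.145
```

```bash
python3 p.py .6354 -.029
```

```text
pos [ 0.6366 -0.0289  0.0921] theta 0.41 shift mm [-1.1 -0.4  4.1] turn [ 0.007 -0.003 -0.422] q [-0.08  0.31  1.82 -0.    1.01  1.08] F [ 0.1  1.2 -2.5] T [0.065 0.008 0.342] w 0.145
```

Call:
servo_tool(targets="0 0 -0.035 0 0 0 8;0 0 -0.035 0 0 0 8")

```text
time: 11.17
tool_pos: [0.6365, -0.0288, 0.0921]
tcp_rot: [3.046, 0.746, 0.008]
wrist_force: [0.4, 0.3, -2.3]
width: 0.144
```

```bash
python3 p.py .6354 -.029
```

```text
pos [ 0.6365 -0.0288  0.0921] theta 0.48 shift mm [-1.1 -0.4  4.1] turn [ 0.007 -0.003 -0.352] q [-0.08  0.31  1.82 -0.    1.01  1.01] F [ 0.4  0.3 -2.3] T [ 0.084 -0.041 -0.091] w 0.144
```

Call:
servo_tool(targets="0 0 -0.03 0 0 0 8;0 0 -0.03 0 0 0 8")

```text
time: 11.33
tool_pos: [0.6365, -0.0287, 0.0921]
tcp_rot: [3.021, 0.841, 0.008]
wrist_force: [0.1, -0.3, -2.9]
width: 0.145
```

```bash
python3 p.py .6354 -.029
```

```text
pos [ 0.6365 -0.0287  0.0921] theta 0.543 shift mm [-1.1 -0.4  4.1] turn [ 0.007 -0.003 -0.289] q [-0.08  0.31  1.82 -0.    1.01  0.95] F [ 0.1 -0.3 -2.9] T [ 0.038 -0.018 -0.188] w 0.145
```

Call:
servo_tool(targets="0 0 -0.03 0 0 0 8")

```text
time: 11.42
tool_pos: [0.6365, -0.0286, 0.0921]
tcp_rot: [3.008, 0.887, 0.008]
wrist_force: [0.4, 0.2, -3.1]
width: 0.143
```

```bash
python3 p.py .6354 -.029
```

```text
pos [ 0.6365 -0.0286  0.0921] theta 0.574 shift mm [-1.1 -0.3  4.1] turn [ 0.007 -0.003 -0.258] q [-0.08  0.31  1.82 -0.    1.01  0.92] F [ 0.4  0.2 -3.1] T [ 0.019 -0.022 -0.302] w 0.143
```

Stiff both ways again. The centre is θ≈0.488 (dial ≈2.81). I'll return there and release.

Call:
servo_tool(targets="0 0 0.045 0 0 0 8;0 0 0.042 0 0 0 8;0 0 0 0 0 0 8;0 0 0 0 0 0 30;0 0 0 0 0 0 40;0 0 0 0 0 0 40")

```text
time: 11.92
tool_pos: [0.6379, -0.0291, 0.0936]
tcp_rot: [3.043, 0.756, 0.013]
wrist_force: [-0.2, -0.0, -0.5]
width: 0.47
```

Call:
servo_tool(targets="0 0 0 0 0 -25 40;0 0 0 0 0 -35 40;0 0 0 0 0 -35 40;0 0 0 0 0 -30 40;0 0 0 0 0 0 40")

```text
time: 12.33
tool_pos: [0.6363, -0.0289, 0.2227]
tcp_rot: [3.042, 0.76, 0.009]
wrist_force: [0.9, 0.2, 0.9]
width: 0.469
```

```bash
python3 -c "
from h import *
plan((.687,-.0925,.2),.16)
c=cam('wrist');im=c['image'][:,:,::-1];cv2.imwrite('pics/w8.png',im)"
```

```text
pos [ 0.6363 -0.0289  0.2227] theta 0.49 shift mm [14.8 79.9 23.4] turn [ 0.007 -0.005  0.33 ] q [-0.08  0.19  1.71 -0.    1.24  1.  ] F [0.9 0.2 0.9] T [-0.015 -0.057  0.017] w 0.469
```

View pics/w8.png

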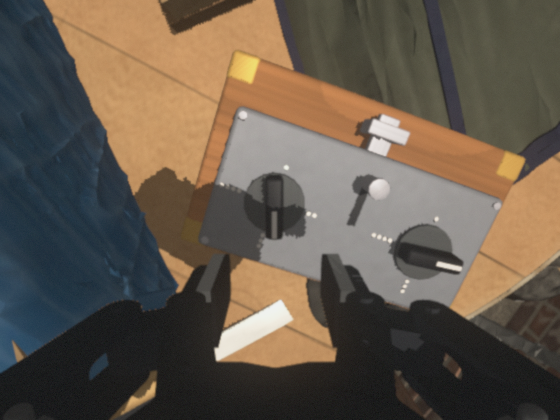

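Call:
servo_tool(targets="0 0 0 5 28 3 40;0 0 0 5 28 3 40;0 0 0 5 24 2 40;0 0 -0.12 0 0 0 40;0 0 -0.12 0 0 0 40;0 0 -0.12 0 0 0 40;0 0 -0.12 0 0 0 40;0 0 -0.12 0 0 0 40")

```text
time: 13.05
tool_pos: [0.6871, -0.0955, 0.2071]
tcp_rot: [2.661, 1.662, -0.001]
wrist_force: [0.7, -0.4, -0.3]
width: 0.466
```

Call:
servo_tool(targets="0 0 -0.12 0 0 0 40;0 0 -0.12 0 0 0 40;0 0 -0.12 0 0 0 40;0 0 -0.12 0 0 0 40;0 0 -0.12 0 0 0 40;0 0 0 0 0 0 40")

```text
time: 13.55
tool_pos: [0.6837, -0.0956, 0.1978]
tcp_rot: [-2.016, -2.403, 0.012]
wrist_force: [-0.2, -1.2, -0.1]
width: 0.469
```

```bash
python3 -c "
from h import *
plan((.687,-.0925,.2),1.73)
c=cam('wrist');im=c['image'][:,:,::-1];cv2.imwrite('pics/w9.png',im)
g=cv2.cvtColor(im,cv2.COLOR_BGR2HSV); m=cv2.inRange(g,(0,0,150),(180,60,255)); n,l,st,ce=cv2.connectedComponentsWithStats(m)
for i in range(1,n):
  if st[i,4]>60: print(st[i],ce[i],onz(c,ce[i],.11))"
```

```text
pos [ 0.6837 -0.0956  0.1978] theta 1.746 shift mm [ 2.5  3.8 -2.2] turn [-0.009  0.001  0.016] q [-0.17  0.32  1.6  -0.    1.23 -0.35] F [-0.2 -1.2 -0.1] T [-0.    -0.007  0.009] w 0.469
[ 231   35   88  130 5567] [292.22938746  89.26728938] [ 0.67796108 -0.01005956  0.11      ]
[148  54  15  45 353] [154.63739377  71.37677054] [ 0.59082381 -0.01394699  0.11      ]
[   5  107  110   79 2798] [ 65.87133667 146.14510365] [ 0.535454   -0.07038095  0.11      ]
[331 183  23  42 767] [340.90482399 202.99739244] [ 0.72424681 -0.07660771  0.11      ]
[  158   189   173   148 12808] [252.12484385 259.71541224] [ 0.67114723 -0.12833372  0.11      ]
[  0 218  14  11  99] [  4.80808081 222.31313131] [ 0.49099331 -0.13241624  0.11      ]
```

View pics/w9.png

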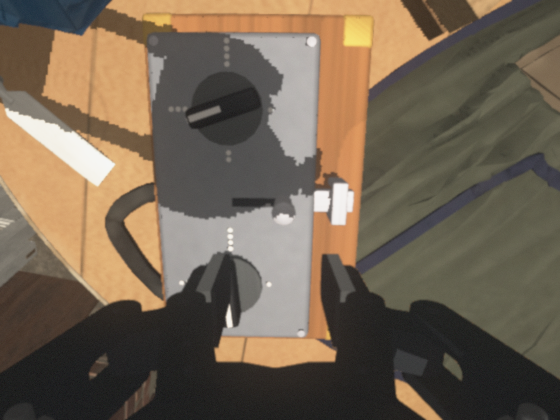

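```bash
python3 -c "
from h import *
c=cam('wrist')
p=onz(c,(283.5,213.5),.11);print(p)
plan((p[0],p[1],.086),1.73)"
```

```text
[ 0.68680499 -0.09064697  0.11      ]
pos [ 0.6836 -0.0956  0.1979] theta 1.739 shift mm [  4.4   5.  111.8] turn [-0.009  0.001  0.009] q [-0.17  0.32  1.6  -0.    1.23 -0.34] F [-0.9  0.3  0.1] T [-0.031  0.01  -0.018] w 0.468
```

Call:
servo_tool(targets="-0.009 0 0.009 4 5 20 40;0 0 0 0 0 30 40;0 0 0 0 0 20 40;0 0 0 0 0 0 40")

```text
time: 13.98
tool_pos: [0.6901, -0.0912, 0.1279]
tcp_rot: [2.05, 2.373, 0.004]
wrist_force: [-0.8, 0.8, 0.3]
width: 0.473
```

```bash
python3 -c "
from h import *
plan((.687,-.0918,.086),1.73)"
```

```text
pos [ 0.6901 -0.0912  0.1279] theta 1.716 shift mm [-0.  -3.4 41.9] turn [ 0.006  0.003 -0.014] q [-0.17  0.37  1.66 -0.    1.1  -0.31] F [-0.8  0.8  0.3] T [0.024 0.042 0.078] w 0.473
```

Call:
servo_tool(targets="0.006 0 -0.014 0 -4 15 40;0 0 0 0 -1 20 40;0 0 0 0 -1 7 40;0 0 0 0 0 0 40")

```text
time: 14.32
tool_pos: [0.6844, -0.0926, 0.0848]
tcp_rot: [2.039, 2.386, -0.003]
wrist_force: [-0.2, 0.6, 0.5]
width: 0.467
```

```bash
python3 -c "
from h import *
plan((.687,-.0918,.086),1.73)
c=cam('wrist');im=c['image'][:,:,::-1];cv2.imwrite('pics/w10.png',im)"
```

```text
pos [ 0.6844 -0.0926  0.0848] theta 1.727 shift mm [ 0.4  2.7 -1.2] turn [ 0.     0.004 -0.003] q [-0.17  0.41  1.7  -0.    1.04 -0.32] F [-0.2  0.6  0.5] T [ 0.029  0.028 -0.028] w 0.467
```

View pics/w10.png

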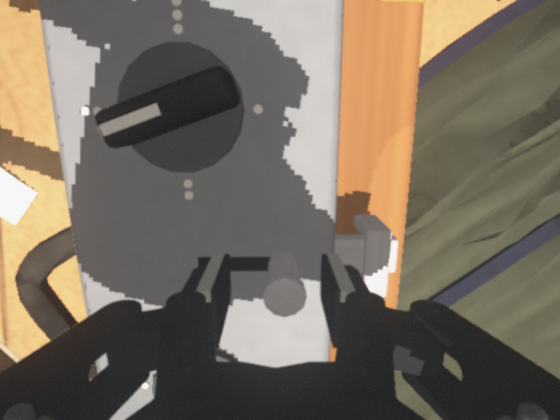

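The pin (col 284) sits between the fingers (centre col 276), so shift +2.5 mm in y and close.

Call:
servo_tool(targets="0 0 0 0 3 -1 30;0 0 0 0 0 0 20;0 0 0 0 0 0 10;0 0 0 0 0 0 10;0 0 0 0 0 0 10;0 0 0 0 0 0 10", newtons=40)

```text
time: 14.87
tool_pos: [0.688, -0.0926, 0.089]
tcp_rot: [2.039, 2.384, -0.003]
wrist_force: [-1.0, 0.2, -3.3]
width: 0.169
```

```bash
python3 -c "
from h import *
plan((.687,-.0918,.086),1.73)"
```

```text
pos [ 0.688  -0.0926  0.089 ] theta 1.726 shift mm [ 0.9 -0.9  3. ] turn [ 0.001  0.004 -0.004] q [-0.17  0.41  1.69 -0.    1.04 -0.32] F [-1.   0.2 -3.3] T [-0.072  0.046 -0.026] w 0.169
```

Call:
servo_tool(targets="0 0 0 0 -3 0 10;0 0 0 0 -4 0 10;0 0 0 0 -4 0 10")

```text
time: 15.12
tool_pos: [0.6798, -0.0939, 0.089]
tcp_rot: [2.036, 2.381, 0.004]
wrist_force: [3.9, 0.8, -6.3]
width: 0.173
```

It's past 8 mm at about 4 N, so the bolt is free and I'll continue.

Call:
servo_tool(targets="0 0 0 0 -5 0 10;0 0 0 0 -5 0 10;0 0 0 0 -5 0 10;0 0 0 0 -5 0 10")

```text
time: 15.45
tool_pos: [0.6594, -0.0973, 0.089]
tcp_rot: [2.034, 2.379, 0.007]
wrist_force: [3.3, 0.4, -5.5]
width: 0.171
```

Call:
servo_tool(targets="0 0 0 0 -3 0 10;0 0 0 0 -3 0 10")

```text
time: 15.62
tool_pos: [0.6585, -0.0974, 0.0892]
tcp_rot: [2.029, 2.369, 0.024]
wrist_force: [17.6, 2.2, -18.3]
width: 0.168
```

The stop is reached after about 30 mm. Release and lift.

Call:
servo_tool(targets="0 0 0 0 1 0 10;0 0 0 0 0 0 20;0 0 0 0 0 0 40;0 0 0 0 0 0 40;0 0 0 0 0 0 40")

```text
time: 16.03
tool_pos: [0.6573, -0.0981, 0.092]
tcp_rot: [2.03, 2.369, 0.021]
wrist_force: [-0.2, 0.2, 0.2]
width: 0.47
```

```bash
python3 -c "
from h import *
plan((.66,-.097,.086),1.73)
c=cam('wrist');im=c['image'][:,:,::-1];cv2.imwrite('pics/w11.png',im)"
```

```text
pos [ 0.6573 -0.0981  0.092 ] theta 1.725 shift mm [0.7 2.7 6.1] turn [ 0.024  0.008 -0.005] q [-0.19  0.34  1.77  0.    1.   -0.34] F [-0.2  0.2  0.2] T [ 0.022  0.023 -0.052] w 0.47
```

View pics/w11.png

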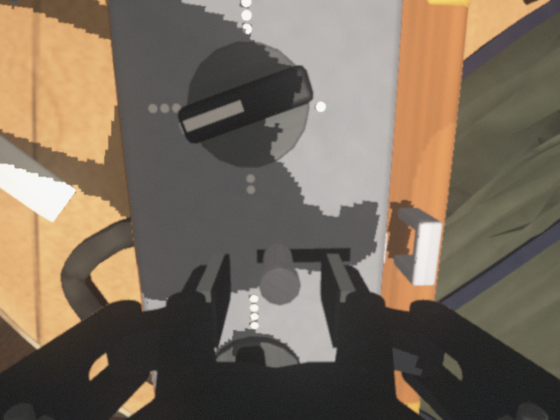

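The tongue is out of the keeper and the pin is free between the fingers. Lift straight up.

Call:
servo_tool(targets="0 0 0 0 0 -20 40;0 0 0 0 0 -35 40;0 0 0 0 0 -35 40;0 0 0 0 0 -35 40;0 0 0 0 0 -35 40;0 0 0 0 0 0 40")

```text
time: 16.58
tool_pos: [0.6499, -0.0974, 0.2565]
tcp_rot: [2.035, 2.375, 0.013]
wrist_force: [1.1, 0.3, 2.0]
width: 0.469
```

```bash
python3 -c "
from h import *
plan((.66,-.097,.2),1.73)
c=cam('wrist');im=c['image'][:,:,::-1];cv2.imwrite('pics/w12.png',im)
c=cam('side');im=c['image'][:,:,::-1];cv2.imwrite('pics/s12.png',im)"
```

```text
pos [ 0.6499 -0.0974  0.2565] theta 1.725 shift mm [-0.9  9.2 56.7] turn [ 0.016  0.005 -0.005] q [-0.19  0.21  1.63  0.    1.29 -0.34] F [1.1 0.3 2. ] T [ 0.047 -0.025  0.046] w 0.469
```

View pics/w12.png

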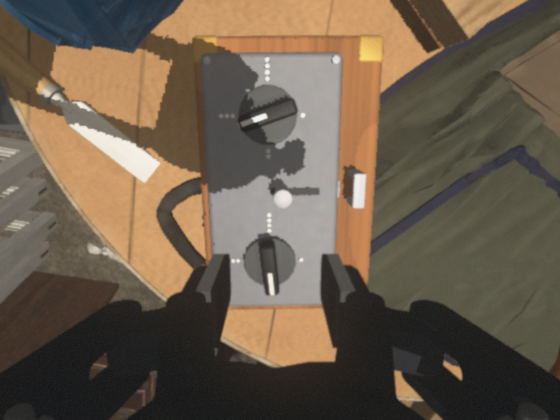

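View pics/s12.png

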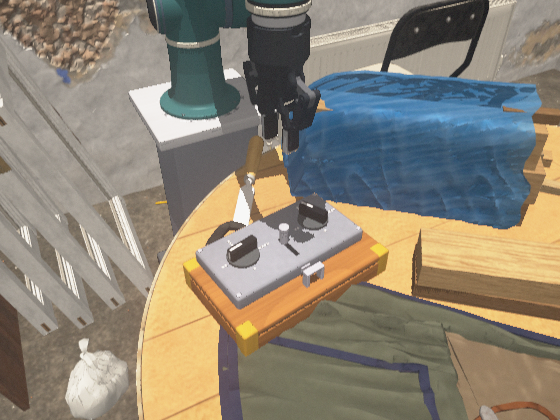

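```bash
python3 -c "
from h import *
c=cam('wrist')
p=onz(c,(283,199),.11)[:2];print(p,np.linalg.norm(p-np.array([.687,-.092])))
for n,a,b in (('L',(266,117.5),(244,123)),('R',(268,268),(271,293))):
  v=onz(c,b,.105)-onz(c,a,.105); print(n,(.16-np.arctan2(v[1],v[0]))%6.283)
from workcell import finish_job
print(finish_job())"
```

```text
[ 0.6536976  -0.09349178] 0.033335798054102604
L 2.912110794532206
R 1.473337312512833
the job is handed in; nothing more can be done
None
```

The chest is unlocked and handed in at about 16.7 s of the 72 s allowed. The hand-in gave no verdict, so what follows is from my own last measurements.

- **Right dial:** I turned it counterclockwise until the gate went stiff, felt the stiffness from both sides, and left it in the middle. It stands at about 1.47 rad; the limits are 0.97 to 2.17.
- **Left dial:** I did the same clockwise. The hand angle at release gives about 2.81 rad. A rougher reading of the final picture gave 2.91. Both are within the limits of 2.54 to 3.74.
- **Bolt:** It moved freely at about 4 N until it met its stop after about 30 mm of hand travel. The final picture gives 33 mm, which is more than the bolt can travel, so it shows picture error of about 3 mm. The tongue is visibly out of the keeper.
- **Release:** The gripper is open and about 0.15 m above the pin, touching nothing.
- **Chisel:** I kept the hand well above it and it looks unmoved in the pictures, but I did not measure its position again.

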